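Feel setup blocks out of a flap-lidded box and pack them in a sliding-cover case

ROBOT

A 7-joint arm with a two-finger parallel gripper is mounted at the origin on a cart in front of the work surface, level with it; the furniture and walls round the work are solid. World frame = base frame: x ahead of the robot, y to its left, z up, the work surface at z = 0. Lengths are in m, angles in rad, forces in N, time in s.
With the tool pointing down it reaches from about 0.425 to 0.8 m from the base axis. Payload 8.3 kg.
Tool frame: the origin (TCP) lies midway between the tips of the shut fingers; the grasp point (between the pads) lies grasp_offset behind it (grasp_offset is the distance from the TCP to the grasp point, in m); z points along the fingers, y is the direction in which the jaws open and shut (so a half turn about z gives the same grasp; the last joint's range is limited). The gripper opens to 85 mm and grips with 20 to 120 N. Pads are 22 mm wide; open, the fingers measure 114 mm over their backs; the gripper's body (76 mm by 85 mm) begins 54 mm behind the grasp point. The pads swing forward as they close: fully open they stand 13 mm farther back than shut.
Start: joints at [-0.063, 0.383, 0.016, 1.37, -0.006, 1.388, -0.046], TCP at [0.625, 0, 0.231] pointing down, gripper open.
Joint ranges: [-2.95, 2.95], [-0.25, 2.06], [-1.52, 1.56], [0.18, 2.33], [-1.44, 4.58], [0.02, 2.06], [-3.01, 3.01]. Speed limits (rad/s): [2.39, 2.39, 3.01, 3.01, 3.14, 3.14, 3.14].

INTERFACE

Orientations are given as a rotation vector (axis times angle).
In Python, from station import read_state, grab_frame, camera_info, hand_in, find_in, cut_out, tip_of, grasp_offset gives the robot as it stands.
- The arm moves only by the tool play_rows, never from a script. Its argument "moves" is a list that holds one entry, the list of rows, each a list of 6 numbers: the shift along the tool's x, y, z as a fraction of full scale, then the turn, a rotation vector about the tool's x, y, z as a fraction of full scale. A call has exactly 8 rows; each row shifts and turns the pose as measured when the row begins, along the tool's axes as they then stand; what a row does not reach is not made up. Full scale, the value 1, is 0.02 m for a shift and 2 rad for a turn. A row lasts 1/12 s, in which the tool goes at most 41.7 mm and 7.16 degrees, less where a joint would pass 70% of its speed; a pose out of reach is approached as far as the arm can. A call with a number of a shift or a turn outside -1 to 1 is refused whole. A call with a gripper value outside its range is refused whole. "hand" is the closure in counts, from 0 (fully open) to 255 (shut), set as the call begins (left out, the last holds). The fingers move at their own pace and stop on an object; "squeeze" is the grip in N (left out, the last holds). Time passes only in rows, so rows that do not move let the fingers close, or fill a call up. It gives the time, the measured TCP pose, the force and the opening at its end, in the units of the state.
- read_state(): the state, without advancing time (a new reading comes with each control period).
- grab_frame(name): name is "scene" or "side" or "wrist"; returns the picture (480x640x3 uint8, red, green, blue); there is no depth.
- camera_info(name): a dict with "camera_matrix" (3x3 intrinsics, pixels), "R" (3x3) and "t" (3): a world point X has camera coordinates R X + t; the wrist camera has in their place "tool_from_camera" (4x4, takes a point from camera to tool coordinates, whose origin is the TCP and whose axes are the flange's). Camera axes: x right, y down, z forward; pixel columns grow to the right and rows downward; lengths in m; the calibration is good to about 2 mm. A picture is of the moment at which its call begins: read the wrist's pose just before it. camera_info takes no time and is no camera call.
- hand_in(): hands the job in, once; it reports no verdict.
Trained networks look in the newest picture that a camera, given by its name, has taken for a name from the list of things; names that differ only in an ending like _2 or _b are one class to them, and where a whole thing is asked for, a point or a joint stands for the part that bears it (a point fixed in the world has none). Each returns a list of dicts, best first, with "score" (0 to 1); they miss things now and then, are a little off and sometimes report something else, mostly with a low value. They report only what shows in the picture. A call takes as long as a camera call.
- find_in(target, camera): "position" ([x, y, z] in m, in the coordinates of the camera as it stood for that picture, good to about 4 mm: the middle of the surface that is visible of it).
- cut_out(target, camera): "region" (480x640 bool, what is visible of it).
- tip_of(target, camera): "position" ([x, y, z] in m, in the coordinates of the camera as it stood for that picture, good to about 4 mm: a listed point, or the origin of a listed thing).
The state is a dict: "time_s": time; "q": joint angles; "qd": joint speeds; "joint_efforts": joint torques, N m; "tool_pos": TCP position; "orientation": TCP orientation; "force": force on the tool from outside, world axes, zero at the start; "wrist_torque": the same for the moment, N m; "width": finger opening in m.
Only numpy, scipy, OpenCV 4.12 (cv2) and the standard library are available. Lean on these libraries where they do the work, as an engineer would, in place of code of your own. Each camera call takes 0.05 s, during which the arm holds its last target. There are 200 camera calls.

TASK

Setup blocks lie out of sight in the grey dust box under its two sprung flaps; it holds two or three of them, standing somewhere along its channel. First slide the cover of the plywood case fully open; then feel through the flaps for the blocks, lift every one out and set it down in the case's compartment, and when the dust box is empty slide the cover fully shut over them. Leave the tape measure, screwdriver and spanner lying as they are.

Things in the scene. Friction and masses are not known exactly. Their poses are not given: they have to be found in the camera images.
- dust_box: closed opaque box of grey painted steel, fixed to the table, 166 (its x) x 350 (its y) x 86 mm high, walls 5 mm; origin at the centre of its underside, on the table. Its lid is fixed; the only way in is the mouth with two flaps. Nothing inside can be seen while the flaps are shut
- mouth (a point): centre of the dust box's mouth, 84 mm above the table, axes as the box's. The mouth is 120 (x) x 336 mm (y), shut by two slippery grey flaps with soft black lips, each 54 mm wide, hinged on its long edges (x = -60, +60 mm), lips meeting at x = 0. They swing only downward, on weak springs (about 1 N), when fingers push in anywhere along it. Fingers that close along x, opened to 30 to 40 mm, fit in and keep the flaps off a part
- channel (a point): centre of the dust box's floor, 4 mm above the table, axes as the box's. A channel runs along y between two rails (inner faces at x = -12 and +12 mm, 5 mm thick, tops 24 mm above the floor); blocks stand in it, tops 44 mm above the floor, lengthwise along y, centres within 121 mm of this point. Beside the rails 60 mm are free on each side
- case: plywood case fixed to the table, 216 (its x) x 290 (its y) x 68 mm high; origin at the centre of its underside. The half at -x is an open compartment, the half at +x a closed housing on top of which the cover parks when open
- compartment (a point): centre of the floor of the case's compartment, 6 mm above the table, axes as the case's. The compartment is 104 (x) x 270 mm (y) inside, 50 mm deep to the rim, with the cover running 2 mm above the rim; the fully open cover still overhangs its +x side by 11 mm, leaving 93 mm free in x
- cover (a joint): slide of the flat aluminium cover (106 x 278 x 6 mm) of the case, in m: 0 = fully shut over the compartment, 0.100 = fully open; grows as the cover moves along the case's +x. About 2 N moves it and it stays where it is left
- cover_grip (a point): middle of the black grip bar on the cover: 16 mm thick (x), 80 mm long (y), its top 13 mm above this point and the cover's surface 13 mm below it; axes as the case's. It moves with the cover
- block_1: aluminium setup block, a plain rectangular bar 20 (its x) x 60 (its y) x 44 mm (its z) with rounded edges and small drilled holes, 0.14 kg; origin at its centre. All blocks are alike. At the start it stands, out of sight, in the channel of the dust box with its 60 mm length along the channel, at any place along it; or it is absent (two or three of the four exist)
- block_2: aluminium setup block, a plain rectangular bar 20 (its x) x 60 (its y) x 44 mm (its z) with rounded edges and small drilled holes, 0.14 kg; origin at its centre. All blocks are alike. At the start it stands, out of sight, in the channel of the dust box with its 60 mm length along the channel, at any place along it; or it is absent (two or three of the four exist)
- block_3: aluminium setup block, a plain rectangular bar 20 (its x) x 60 (its y) x 44 mm (its z) with rounded edges and small drilled holes, 0.14 kg; origin at its centre. All blocks are alike. At the start it stands, out of sight, in the channel of the dust box with its 60 mm length along the channel, at any place along it; or it is absent (two or three of the four exist)
- block_4: aluminium setup block, a plain rectangular bar 20 (its x) x 60 (its y) x 44 mm (its z) with rounded edges and small drilled holes, 0.14 kg; origin at its centre. All blocks are alike. At the start it stands, out of sight, in the channel of the dust box with its 60 mm length along the channel, at any place along it; or it is absent (two or three of the four exist)
- tape_measure: yellow tape measure, bystander to be left alone; 41 x 94 x 71 mm
- screwdriver: screwdriver with black handle, bystander to be left alone; 29 x 218 x 26 mm
- spanner_17: open spanner, bystander to be left alone; 30 x 205 x 6 mm

How it is judged:
By the outcome, as a careful person would: the job done as asked, in the order asked, and still so for the second after the job is handed in, with the robot touching nothing.
Of block_1, block_2, block_3, block_4 only 2 to 3 are there at a start; the rules pass over those that are not, and their reading is None.
At some moment in a run one of block_1, block_2, block_3, block_4 may be knocked a few centimetres aside while the robot is not near it.
Once in a run the grip may slacken for a moment while it holds something.
It also fails if it takes over 210 s, if anything falls off the work surface, if the arm or the gripper's body presses on something with over 40 N, if the wrist force passes 120 N, or if a joint passes its speed limit or range.

## Working session

There is one attempt and no reset: what is moved stays moved. The work goes in short steps, Python scripts to look and compute and a tool call to move; the robot and the scene stay as the last step left them, time stands still between calls to the robot, and variables do not carry over. Pictures are saved under pics/ and viewed, about 12 in all and at most 16, crops included, and the job is handed in when it is done.

Besides the shell and the picture viewer there is one more tool, called after ">>>" by a JSON object that holds its "method" and its "body". play_rows: Moves the arm, as the interface text tells. Shift numbers are shares of 0.02 m and turn numbers shares of 2 rad, none past 1 either way. Its arguments: {"type":"object","properties":{"moves":{"type":"array","items":{"type":"array","items":{"type":"array","items":{"type":"number","minimum":-1,"maximum":1}}}},"hand":{"type":"number"},"squeeze":{"type":"number"}},"required":["moves"]}

```bash
ls; mkdir -p pics
cat > h.py <<'E'
import numpy as np, cv2
from scipy.spatial.transform import Rotation as R
from station import *
def st():
    s=read_state(); return s
def T_tool(s):
    T=np.eye(4);T[:3,:3]=R.from_rotvec(s["orientation"]).as_matrix();T[:3,3]=s["tool_pos"];return T
def snap(cam,name=None):
    s=read_state(); im=grab_frame(cam)
    if name: cv2.imwrite(f"pics/{name}.png",im[:,:,::-1])
    return s,im
def toworld(p,cam,s=None):
    c=camera_info(cam)
    if cam=="wrist":
        return (T_tool(s)@np.array(c["tool_from_camera"])@np.r_[p,1])[:3]
    return np.array(c["R"]).T@(np.array(p)-np.array(c["t"]))
E
python3 - <<'E'
from h import *
print(grasp_offset() if callable(grasp_offset) else grasp_offset)
s=st();print(s);print(R.from_rotvec(s["orientation"]).as_matrix().round(3))
for cam in ["scene","side","wrist"]:
    s,im=snap(cam,cam+"0")
    for n in ["dust_box","mouth","channel","case","compartment","cover_grip","tape_measure","screwdriver","spanner_17"]:
        for f in (tip_of,find_in):
            if f is find_in and n in("mouth","channel","compartment"): continue
            try:
                for r in f(n,cam)[:2]: print(cam,n,f.__name__,toworld(r["position"],cam,s).round(4),round(r["score"],2))
            except Exception as e: print(cam,n,e)
print(st()["time_s"])
E
```

```text
pics
0.0187
{'time_s': 0.0, 'q': array([-0.06290829,  0.38426209,  0.01633788,  1.37118758, -0.00629257,
        1.38821303, -0.04652709]), 'qd': array([-9.77829290e-05, -1.13712374e-03, -1.14051776e-03,  8.66267906e-04,
       -3.50298574e-04, -5.55888096e-04, -2.05597453e-03]), 'joint_efforts': array([-4.50568632e-04, -6.27588844e+01,  8.43669288e-01, -3.71825659e+01,
        1.65239023e-02,  1.39937960e-02, -1.08329079e-04]), 'tool_pos': array([6.24476882e-01, 5.84255789e-05, 2.30248547e-01]), 'orientation': array([-2.22035857, -2.22053526,  0.00228006]), 'force': array([ 0.31640565,  0.26360679, -0.46969294]), 'wrist_torque': array([ 0.03775662,  0.01436842, -0.01776145]), 'width': 0.08534614011020948}
[[-0.     1.    -0.002]
 [ 1.     0.    -0.   ]
 [-0.    -0.002 -1.   ]]
scene dust_box call [0.5609 0.254  0.0026] 0.94
scene dust_box call [0.4992 0.2787 0.0853] 0.98
scene mouth call [0.5584 0.2498 0.0856] 0.86
scene mouth call [0.7268 0.0244 0.001 ] 0.18
scene case call [ 0.5161 -0.2641  0.0022] 0.7
scene case call [ 0.485  -0.1996  0.057 ] 0.65
scene compartment call [ 0.4642 
[... 955 characters left out ...]
0.7556 -0.1942  0.001 ] 0.51
side screwdriver call [ 0.7556 -0.2279  0.0172] 0.83
side spanner_17 call [ 7.455e-01  2.246e-01 -1.000e-04] 0.83
side spanner_17 call [0.7477 0.244  0.0043] 0.89
wrist dust_box call [0.5768 0.1276 0.0858] 0.8
wrist case call [ 0.5117 -0.268  -0.0026] 0.85
wrist case call [ 0.556  -0.1407  0.0552] 0.7
wrist cover_grip call [ 0.5173 -0.1709  0.0633] 0.92
wrist cover_grip call [0.7482 0.1572 0.0036] 0.55
wrist tape_measure call [0.7204 0.0211 0.0021] 0.82
wrist tape_measure call [0.5741 0.1266 0.0886] 0.64
wrist screwdriver call [ 0.7546 -0.1917 -0.0011] 0.97
wrist screwdriver call [ 0.7491 -0.2091  0.0164] 0.94
wrist spanner_17 call [0.7466 0.1563 0.0045] 0.84
2.4
```

View pics/scene0.png

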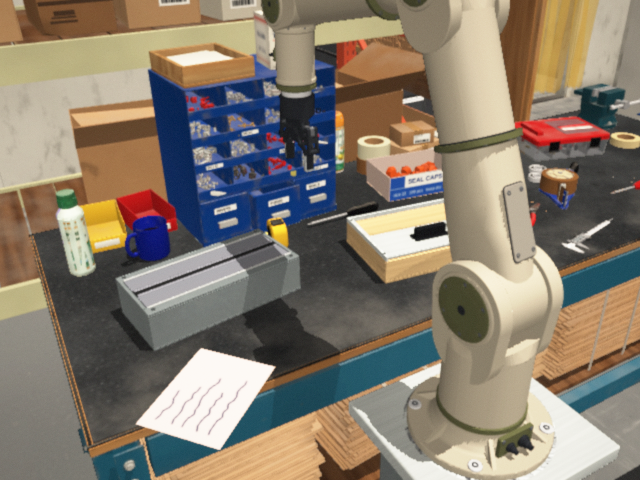

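View pics/side0.png

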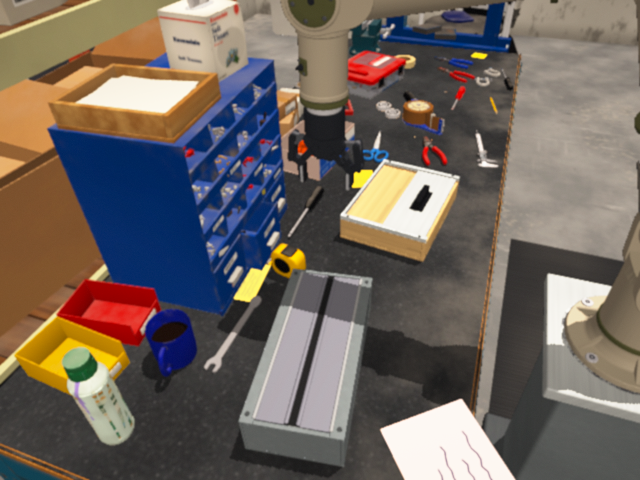

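Run:
```python
import cv2,numpy as np
im=cv2.imread('pics/side0.png')
a=cv2.resize(im[150:270,330:480],None,fx=4,fy=4,interpolation=cv2.INTER_CUBIC)
b=cv2.resize(im[260:470,230:390],None,fx=2.3,fy=2.3,interpolation=cv2.INTER_CUBIC)
o=np.zeros((483,600+0,3),np.uint8)
cv2.imwrite('pics/crop1.png',np.hstack([cv2.resize(a,(440,352)),cv2.resize(b,(268,352))]) )
cv2.imwrite('pics/cropA.png',a)
```

```text
(no output)
```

View pics/cropA.png

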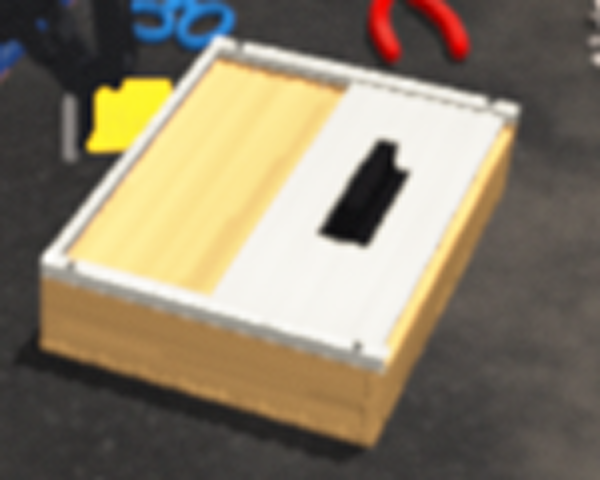

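```bash
cat >> h.py <<'E'
def ray(px,cam,z,s=None):
    c=camera_info(cam);K=np.array(c["camera_matrix"]);d=np.linalg.inv(K)@np.r_[px,1]
    if cam=="wrist":
        T=T_tool(s)@np.array(c["tool_from_camera"]);o=T[:3,3];d=T[:3,:3]@d
    else:
        Rm=np.array(c["R"]);o=-Rm.T@np.array(c["t"]);d=Rm.T@d
    return o+d*(z-o[2])/d[2]
E
python3 - <<'E'
from h import *
P=[ray((x/4+330,y/4+150),"side",.068) for x,y in [(44,258),(386,360),(518,106),(222,40)]]
for p in P: print(p.round(4))
print([np.linalg.norm(P[i]-P[(i+1)%4]).round(3) for i in range(4)], np.mean(P,0).round(4))
for i in range(4):
    d=P[(i+1)%4]-P[i];print(np.degrees(np.arctan2(d[1],d[0])).round(1))
im=cv2.imread('pics/side0.png')
g=cv2.cvtColor(im,cv2.COLOR_BGR2GRAY).astype(int)
L=[]
for r in range(290,416,10):
    c0=int(329+(r-278)*(293-329)/(425-278)); seg=g[r,c0-12:c0+13]; k=np.where(seg<60)[0]
    if len(k): L.append(ray((c0-12+k.mean(),r),"side",.084)[:2])
L=np.array(L);print(L.round(3)); p=np.polyfit(L[:,1],L[:,0],1);print("slope deg",np.degrees(np.arctan(p[0])),"x at y=.2535",np.polyval(p,.2535))
print(camera_info("wrist")["tool_from_camera"])
E
```

```text
[ 0.6373 -0.1362  0.068 ]
[ 0.4236 -0.1052  0.068 ]
[ 0.3888 -0.3946  0.068 ]
[ 0.5973 -0.4177  0.068 ]
[np.float64(0.216), np.float64(0.292), np.float64(0.21), np.float64(0.284)] [ 0.5117 -0.2635  0.068 ]
171.7
-96.9
-6.3
81.9
[[0.58  0.129]
 [0.576 0.156]
 [0.571 0.181]
 [0.568 0.206]
 [0.565 0.23 ]
 [0.561 0.253]
 [0.558 0.275]
 [0.555 0.296]
 [0.552 0.317]
 [0.548 0.336]
 [0.546 0.355]
 [0.544 0.374]
 [0.541 0.391]]
slope deg -8.433913308977532 x at y=.2535 0.5611210017655721
[[ 1.92152918e-04 -9.63209436e-01 -2.68751830e-01  6.81555923e-02]
 [ 9.99999977e-01  1.60062791e-04  1.41315961e-04 -5.69610920e-04]
 [-9.30996994e-05 -2.68751851e-01  9.63209444e-01 -1.42233559e-01]
 [ 0.00000000e+00  0.00000000e+00  0.00000000e+00  1.00000000e+00]]
```

View pics/wrist0.png

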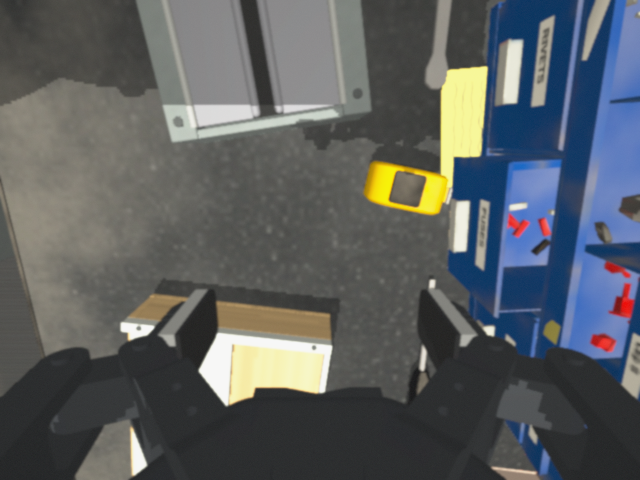

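The views show the dust box on the left (slit at side px 329,278 → 293,425, yaw about +8.4°). The case is on the right (yaw about −7.4°), with its cover shut and the grip bar at about (0.466, −0.260).

>>> {"method": "play_rows", "body": {"moves": [[[-0.87,-0.39,0.3,0,0,0.0325],[-0.87,-0.39,0.3,0,0,0.0325],[-0.87,-0.39,0.3,0,0,0],[-0.87,-0.39,0.3,0,0,0],[-0.87,-0.39,0.3,0,0,0],[-0.87,-0.39,0.3,0,0,0],[-0.87,-0.39,0.3,0,0,0],[-0.87,-0.39,0.3,0,0,0]]], "hand": 110, "squeeze": 40}}

```text
time_s: 3.07
tool_pos: [0.548, -0.1299, 0.1821]
orientation: [2.357, 2.077, 0.009]
force: [0.6, -0.2, 0.1]
width: 0.049
```

>>> {"method": "play_rows", "body": {"moves": [[[-0.87,-0.39,0.3,0,0,0],[-0.87,-0.39,0.3,0,0,0],[-0.87,-0.39,0.3,0,0,0],[-0.87,-0.39,0.3,0,0,0],[-0.87,-0.39,0.3,0,0,0],[-0.87,-0.39,0.3,0,0,0],[0,0,0,0,0,0],[0,0,0,0,0,0]]]}}

```text
time_s: 3.73
tool_pos: [0.4819, -0.2368, 0.1437]
orientation: [2.363, 2.068, 0.007]
force: [0.5, 1.2, -0.8]
width: 0.0485
```

```bash
cat >> h.py <<'E'
def wrap(a): return (a+180)%360-180
def rep(s=None,tgt=None,yaw=None,n=8):
    """yaw = world direction of tool y, deg from world x; prints total tool shift in rows of .02 and turn"""
    s=s or read_state();M=R.from_rotvec(s["orientation"]).as_matrix()
    y0=np.degrees(np.arctan2(M[1,1],M[0,1]))
    print("t",round(s["time_s"],2),"pos",np.round(s["tool_pos"],4),"yaw",y0.round(2),"tilt",np.degrees(np.arccos(-M[2,2])).round(2),"F",np.round(s["force"],1),"w",round(s["width"],4))
    if tgt is not None:
        yaw=y0 if yaw is None else yaw; dy=wrap(yaw-y0)
        a=np.radians(yaw);d=np.array(tgt)-s["tool_pos"]
        ty=np.array([np.cos(a),np.sin(a),0]);tx=np.array([-np.sin(a),np.cos(a),0])
        print("  shift/0.02 (tool x,y,z):",np.round(np.array([d@tx,d@ty,-d[2]])/.02,2),"turn z /2:",round(-np.radians(dy)/2,4))
E
python3 - <<'E'
from h import *
rep(tgt=(.4657,-.2604,.110),yaw=-7.4)
s,im=snap("wrist","w1")
for f in (tip_of,find_in):
  for r in f("cover_grip","wrist")[:1]: print(toworld(r["position"],"wrist",s).round(4),r["score"])
E
```

```text
t 3.73 pos [ 0.4819 -0.2368  0.1437] yaw -7.63 tilt 0.26 F [ 0.5  1.2 -0.8] w 0.0485
  shift/0.02 (tool x,y,z): [-1.27 -0.65  1.68] turn z /2: -0.002
[ 0.4666 -0.2589  0.0758] 0.98
[ 0.4736 -0.2069  0.0638] 0.89
```

>>> {"method": "play_rows", "body": {"moves": [[[-0.6,-0.3,0.2,0,0,0],[-0.6,-0.3,0.3,0,0,0],[0,0,0.6,0,0,0],[0,0,0.6,0,0,0],[0,0,0.5,0,0,0],[0,0,0.5,0,0,0],[0,0,0.3,0,0,0],[0,0,0,0,0,0]]]}}

```text
time_s: 4.55
tool_pos: [0.4754, -0.2515, 0.0838]
orientation: [2.342, 2.084, 0.017]
force: [-0.5, -0.6, 0.3]
width: 0.0484
```

```bash
python3 -c "
from h import *
rep(tgt=(.466,-.2597,.067),yaw=-7.4)"
```

```text
t 4.55 pos [ 0.4754 -0.2515  0.0838] yaw -6.69 tilt 0.72 F [-0.5 -0.6  0.3] w 0.0484
  shift/0.02 (tool x,y,z): [-0.47 -0.41  0.84] turn z /2: 0.0062
```

>>> {"method": "play_rows", "body": {"moves": [[[-0.35,-0.3,0,0,0,0.006],[-0.25,-0.2,0,0,0,0],[0,0,0.3,0,0,0],[0,0,0.3,0,0,0],[0,0,0.3,0,0,0],[0,0,0.1,0,0,0],[0,0,0,0,0,0],[0,0,0,0,0,0]]]}}

```text
time_s: 5.22
tool_pos: [0.4639, -0.2636, 0.0627]
orientation: [2.355, 2.067, 0.018]
force: [-0.8, -0.0, 0.8]
width: 0.0488
```

>>> {"method": "play_rows", "body": {"moves": [[[0,0,0,0,0,0],[0,0,0,0,0,0],[0,0,0,0,0,0],[0,0,0,0,0,0],[0,0,0,0,0,0],[0,0,0,0,0,0],[0,0,0,0,0,0],[0,0,0,0,0,0]]], "hand": 255}}

```text
time_s: 5.88
tool_pos: [0.466, -0.2638, 0.065]
orientation: [2.35, 2.067, 0.02]
force: [1.3, -0.2, 0.0]
width: 0.015
```

```bash
python3 -c "
from h import *
rep(tgt=(.466,-.2597,.067),yaw=-7.4)"
```

```text
t 5.88 pos [ 0.466  -0.2638  0.065 ] yaw -7.33 tilt 0.99 F [ 1.3 -0.2  0. ] w 0.015
  shift/0.02 (tool x,y,z): [ 0.2  -0.03 -0.1 ] turn z /2: 0.0006
```

>>> {"method": "play_rows", "body": {"moves": [[[0,0.3,0,0,0,0],[0,0.6,0,0,0,0],[0,0.6,0,0,0,0],[0,0.6,0,0,0,0],[0,0.6,0,0,0,0],[0,0.6,0,0,0,0],[0,0.6,0,0,0,0],[0,0.3,0,0,0,0]]]}}

```text
time_s: 6.55
tool_pos: [0.5499, -0.2743, 0.065]
orientation: [2.357, 2.071, 0.014]
force: [-2.4, -0.2, 3.2]
width: 0.0152
```

>>> {"method": "play_rows", "body": {"moves": [[[0,0.3,0,0,0,0],[0,0.3,0,0,0,0],[0,0.3,0,0,0,0],[0,0.2,0,0,0,0],[0,0.2,0,0,0,0],[0,0.2,0,0,0,0],[0,0.2,0,0,0,0],[0,0.2,0,0,0,0]]]}}

```text
time_s: 7.22
tool_pos: [0.559, -0.2753, 0.0648]
orientation: [-2.332, -2.029, 0.033]
force: [-23.0, 8.2, 16.1]
width: 0.0153
```

```bash
python3 -c "
from h import *
rep()"
```

```text
t 7.22 pos [ 0.559  -0.2753  0.0648] yaw -7.93 tilt 3.15 F [-23.    8.2  16.1] w 0.0153
```

>>> {"method": "play_rows", "body": {"moves": [[[0,-0.05,0,0,0,0],[0,0,0,0,0,0],[0,0,0,0,0,0],[0,0,-0.3,0,0,0],[0,0,-0.6,0,0,0],[0,0,-0.9,0,0,0],[0,0,-0.9,0,0,0],[0,0,-0.9,0,0,0]]], "hand": 140}}

```text
time_s: 7.88
tool_pos: [0.5597, -0.2754, 0.1375]
orientation: [-2.327, -2.022, 0.037]
force: [0.5, -0.0, 0.1]
width: 0.0386
```

>>> {"method": "play_rows", "body": {"moves": [[[-0.2,0,-0.8,0,0,0],[-0.5,-0.5,-0.8,0,0,0],[-0.5,-0.5,-0.8,0,0,0],[-0.5,-0.5,-0.8,0,0,0],[-0.2,-0.5,-0.8,0,0,0],[0,0,-0.8,0,0,0],[0,0,0,0,0,0],[0,0,0,0,0,0]]]}}

```text
time_s: 8.55
tool_pos: [0.5233, -0.3122, 0.2542]
orientation: [-2.337, -2.037, 0.024]
force: [-0.3, -0.7, -0.8]
width: 0.0384
```

Run:
```python
from h import *
rep()
s,im=snap("wrist","w2")
for f in (tip_of,find_in):
  for r in f("cover_grip","wrist")[:1]: print(toworld(r["position"],"wrist",s).round(4),r["score"])
for r in tip_of("compartment","wrist")[:1]: print(toworld(r["position"],"wrist",s).round(4),r["score"])
print(read_state()["orientation"])
```

```text
t 8.55 pos [ 0.5233 -0.3122  0.2542] yaw -7.83 tilt 2.56 F [-0.3 -0.7 -0.8] w 0.0384
[ 0.5585 -0.2701  0.0746] 0.7
[ 0.562  -0.2468  0.0614] 0.7
[ 0.467  -0.2572  0.0074] 0.73
[-2.3328373  -2.035738    0.02577403]
```

View pics/w2.png

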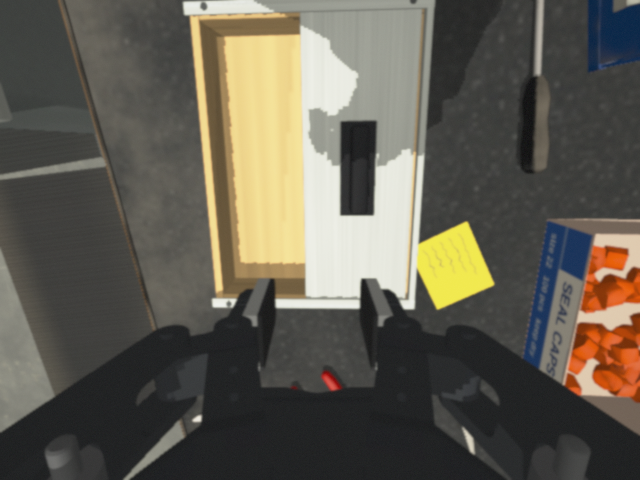

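```bash
python3 - <<'E'
from h import *
s=read_state()
P=[ray(p,"wrist",.068,s) for p in [(184,3),(435,0),(414,308),(213,307)]]
for p in P: print(p.round(4))
c=np.mean(P,0);print(c,[np.linalg.norm(P[i]-P[(i+1)%4]).round(3) for i in range(4)])
d=P[0]-P[3]+P[1]-P[2];yaw=np.degrees(np.arctan2(-d[0],d[1]));print("yaw",yaw)
a=np.radians(yaw);ux=np.array([np.cos(a),np.sin(a)]);uy=np.array([-ux[1],ux[0]])
for n,px,z in [("cover-x",(303,80),.064),("cover-x",(305,240),.064),("cover+x",(425,80),.064),("cover+x",(410,240),.064),("wall in",(203,80),.056),("wallin",(215,240),.056),("bar",(358,168),.09)]:
    q=ray(px,"wrist",z,s)[:2]-c[:2];print(n,(q@ux).round(4),(q@uy).round(4))
E
python3 -c "
import cv2
im=cv2.imread('pics/w2.png')
cv2.imwrite('pics/w2c.png',cv2.resize(im[40:310,180:440],None,fx=2.2,fy=2.2,interpolation=2))"
```

```text
[ 0.4254 -0.1084  0.068 ]
[ 0.6374 -0.1386  0.068 ]
[ 0.6021 -0.4188  0.068 ]
[ 0.3893 -0.3935  0.068 ]
[ 0.51353311 -0.26484382  0.068     ] [np.float64(0.214), np.float64(0.282), np.float64(0.214), np.float64(0.287)]
yaw -7.194676585011073
cover-x -0.0055 0.0817
cover-x -0.0065 -0.0691
cover+x 0.1041 0.0797
cover+x 0.0996 -0.0688
wall in -0.1007 0.0848
wallin -0.1028 -0.0715
bar 0.0441 0.0042
```

View pics/w2c.png

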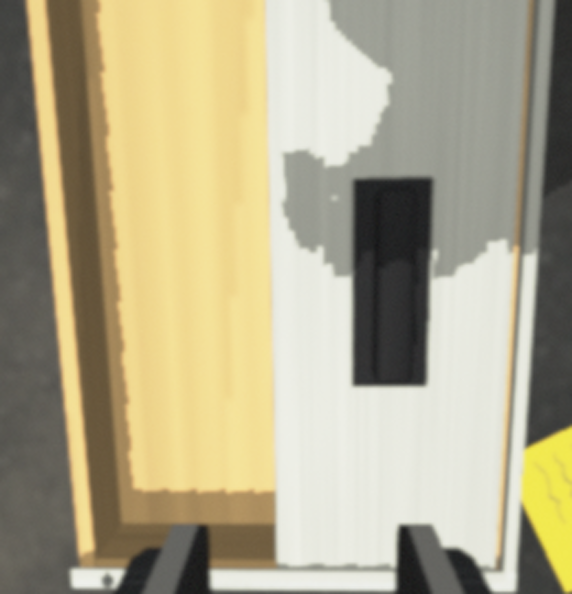

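Cover free gap measures about 96 mm (expected 93) and the bar sits at case x = +44 mm, so the cover is at its open stop. Next I move to the dust box.

```bash
cat >> h.py <<'E'
def rotneed(yaw,s=None):
    s=s or read_state();M=R.from_rotvec(s["orientation"]).as_matrix();a=np.radians(yaw)
    D=np.array([[-np.sin(a),np.cos(a),0],[np.cos(a),np.sin(a),0],[0,0,-1]]).T
    print("  full turn /2:",(R.from_matrix(M.T@D).as_rotvec()/2).round(4))
BOX=np.array([.561,.2535]);BY=8.4;CASE=np.array([.5135,-.2648]);CY=-7.3
def pt(o,yaw,x,y):
    a=np.radians(yaw);return o+np.array([x*np.cos(a)-y*np.sin(a),x*np.sin(a)+y*np.cos(a)])
E
python3 - <<'E'
from h import *
p=pt(BOX,BY,0,-.09);print(p)
rep(tgt=(*p,.15),yaw=BY);rotneed(BY)
E
```

```text
[0.57414747 0.16446549]
t 8.75 pos [ 0.5231 -0.3112  0.2519] yaw -7.76 tilt 2.77 F [-0.2  0.3  0.1] w 0.0384
  shift/0.02 (tool x,y,z): [23.15  6.    5.09] turn z /2: -0.141
  full turn /2: [-0.0212 -0.0117 -0.1412]
```

>>> {"method": "play_rows", "body": {"moves": [[[0.9,0.2,0,-0.0053,-0.003,-0.036],[0.95,0.2,0,-0.0053,-0.003,-0.036],[0.95,0.25,0,-0.0053,-0.003,-0.036],[0.95,0.25,0,-0.0053,-0.003,-0.036],[0.95,0.25,0.1,0,0,0],[0.95,0.25,0.1,0,0,0],[0.95,0.25,0.1,0,0,0],[0.95,0.25,0.1,0,0,0]]]}}

```text
time_s: 9.42
tool_pos: [0.5474, -0.1547, 0.2338]
orientation: [-2.028, -2.385, 0.013]
force: [-0.2, -0.1, 0.2]
width: 0.0385
```

>>> {"method": "play_rows", "body": {"moves": [[[0.95,0.25,0.2,0,0,0],[0.95,0.25,0.2,0,0,0],[0.95,0.25,0.2,0,0,0],[0.95,0.25,0.2,0,0,0],[0.95,0.25,0.2,0,0,0],[0.95,0.25,0.2,0,0,0],[0.95,0.25,0.2,0,0,0],[0.95,0.25,0.2,0,0,0]]]}}

```text
time_s: 10.08
tool_pos: [0.5577, 0.0138, 0.1914]
orientation: [-2.012, -2.381, 0.026]
force: [-0.5, 0.1, 0.7]
width: 0.0383
```

>>> {"method": "play_rows", "body": {"moves": [[[0.95,0.25,0.3,0,0,0],[0.95,0.25,0.3,0,0,0],[0.95,0.25,0.3,0,0,0],[0.95,0.25,0.3,0,0,0],[0.95,0.25,0.3,0,0,0],[0.5,0.1,0.3,0,0,0],[0,0,0,0,0,0],[0,0,0,0,0,0]]]}}

```text
time_s: 10.75
tool_pos: [0.5591, 0.1352, 0.1437]
orientation: [-1.989, -2.383, 0.043]
force: [-0.3, -1.1, -0.3]
width: 0.0385
```

Run:
```python
from h import *
p=pt(BOX,BY,0,-.09)
rep(tgt=(*p,.15),yaw=BY);rotneed(BY)
s,im=snap("wrist","w3")
for n in ("mouth","channel"):
  for r in tip_of(n,"wrist")[:1]: print(n,toworld(r["position"],"wrist",s).round(4),r["score"])
# slit fit
g=cv2.cvtColor(im,cv2.COLOR_RGB2GRAY)
for r in (20,80,140,200):
    row=g[r,200:440].astype(int);print(r,[int(v) for v in row[::6]])
```

```text
t 10.75 pos [0.5591 0.1352 0.1437] yaw 10.32 tilt 2.66 F [-0.3 -1.1 -0.3] w 0.0385
  shift/0.02 (tool x,y,z): [ 1.34  0.96 -0.32] turn z /2: 0.0168
  full turn /2: [-0.0227 -0.0049  0.0166]
mouth [0.5574 0.2513 0.0822] 0.77
20 [92, 77, 118, 138, 138, 139, 139, 138, 168, 161, 143, 143, 143, 143, 143, 143, 143, 145, 143, 142, 143, 143, 143, 143, 131, 148, 69, 54, 56, 52, 121, 147, 135, 144, 143, 143, 142, 143, 142, 142]
80 [71, 70, 70, 140, 139, 139, 137, 136, 157, 171, 145, 146, 145, 144, 145, 143, 145, 145, 145, 145, 145, 145, 145, 137, 147, 131, 54, 55, 54, 78, 151, 131, 146, 145, 145, 144, 144, 143, 144, 145]
140 [70, 69, 65, 129, 139, 140, 142, 142, 148, 177, 143, 146, 144, 146, 146, 144, 144, 145, 145, 146, 147, 146, 146, 132, 147, 58, 54, 55, 56, 144, 138, 145, 145, 145, 146, 145, 145, 146, 146, 144]
200 [112, 113, 113, 133, 221, 221, 219, 218, 220, 244, 217, 228, 227, 227, 175, 146, 145, 146, 145, 146, 146, 147, 142, 145, 124, 54, 56, 55, 135, 143, 146, 146, 145, 145, 146, 146, 147, 145, 145, 145]
```

View pics/w3.png

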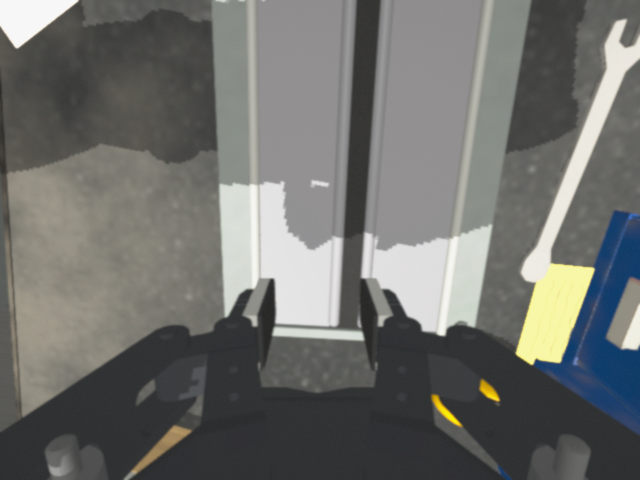

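Run:
```python
from h import *
s=read_state()
a=ray((367.5,20),"wrist",.084,s);b=ray((356,300),"wrist",.084,s);print(a,b,np.degrees(np.arctan2(-(a-b)[0],(a-b)[1])))
for y in (a,b):
  t=y[:2]-BOX; an=np.radians(BY); print("offset x in box",t@[np.cos(an),np.sin(an)],"y",t@[-np.sin(an),np.cos(an)])
```

```text
[0.55979117 0.26747082 0.084     ] [0.58719563 0.10760628 0.084     ] 9.727270931920447
offset x in box 0.0008450330212874287 y 0.0139975351138043
offset x in box 0.004602016920709176 y -0.1481553530455275
```

```bash
sed -i 's/^BOX=np.array(\[.561,.2535\]);BY=8.4/BOX=np.array([.562,.2535]);BY=8.8/' h.py
python3 - <<'E'
from h import *
p=pt(BOX,BY,0,-.09);rep(tgt=(*p,.13),yaw=BY);rotneed(BY)
E
```

```text
t 10.9 pos [0.5598 0.1338 0.1446] yaw 10.16 tilt 2.57 F [ 1.1 -0.2  0.4] w 0.0384
  shift/0.02 (tool x,y,z): [1.4  1.02 0.73] turn z /2: 0.0119
  full turn /2: [-0.0219 -0.0048  0.0118]
```

>>> {"method": "play_rows", "body": {"moves": [[[0.3,0.2,0,-0.012,-0.0025,0.007],[0.4,0.3,0,-0.012,-0.0025,0.007],[0.4,0.3,0,0,0,0],[0.3,0.25,0,0,0,0],[0,0,0.3,0,0,0],[0,0,0.3,0,0,0],[0,0,0,0,0,0],[0,0,0,0,0,0]]]}}

```text
time_s: 11.57
tool_pos: [0.5807, 0.1567, 0.1339]
orientation: [2.059, 2.362, 0.006]
force: [0.3, 0.2, 0.7]
width: 0.0386
```

Run:
```python
from h import *
p=pt(BOX,BY,0,-.09);rep(tgt=(*p,.045),yaw=BY);rotneed(BY)
```

```text
t 11.57 pos [0.5807 0.1567 0.1339] yaw 7.84 tilt 0.52 F [0.3 0.2 0.7] w 0.0386
  shift/0.02 (tool x,y,z): [ 0.43 -0.18  4.45] turn z /2: -0.0083
  full turn /2: [ 0.0041  0.0019 -0.0084]
```

>>> {"method": "play_rows", "body": {"moves": [[[0.45,-0.2,0.3,0.004,0.002,-0.008],[0,0,0.6,0,0,0],[0,0,0.6,0,0,0],[0,0,0.6,0,0,0],[0,0,0.6,0,0,0],[0,0,0.6,0,0,0],[0,0,0.6,0,0,0],[0,0,0.4,0,0,0]]]}}

```text
time_s: 12.23
tool_pos: [0.5736, 0.1651, 0.0389]
orientation: [-2.042, -2.385, 0.002]
force: [-1.4, 0.1, 3.8]
width: 0.0386
```

Run:
```python
from h import *
p=pt(BOX,BY,0,-.09);rep(tgt=(*p,.045),yaw=BY);rotneed(BY)
s,im=snap("wrist","w4")
for r in find_in("block_1","wrist"): print(toworld(r["position"],"wrist",s).round(4),r["score"])
for r in tip_of("block_1","wrist"): print(toworld(r["position"],"wrist",s).round(4),r["score"])
```

```text
t 12.23 pos [0.5736 0.1651 0.0389] yaw 8.88 tilt 0.12 F [-1.4  0.1  3.8] w 0.0386
  shift/0.02 (tool x,y,z): [-0.04  0.1  -0.3 ] turn z /2: 0.0007
  full turn /2: [-0.001  -0.0003  0.0007]
[0.5745 0.1537 0.0492] 0.68
[0.5777 0.1337 0.0247] 0.68
```

View pics/w4.png

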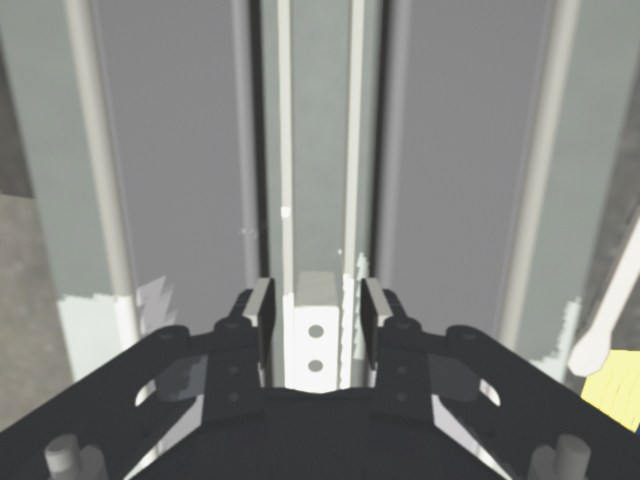

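Run:
```python
from h import *
s=read_state()
an=np.radians(BY)
for px,z in [((316,306),.048),((284,100),.028),((360,100),.028),((318,0),.004),((295,340),.048),((338,340),.048)]:
    q=ray(px,"wrist",z,s);t=q[:2]-BOX;print(q.round(4),"box x,y",(t@[np.cos(an),np.sin(an)]).round(4),(t@[-np.sin(an),np.cos(an)]).round(4))
e=ray((316,306),"wrist",.048,s)[:2];c=e+.03*np.array([np.sin(an),-np.cos(an)])
rep(tgt=(*c,.031),yaw=BY)
```

```text
[0.573 0.164 0.048] box x,y -0.0029 -0.0901
[0.546  0.2476 0.028 ] box x,y -0.0167 -0.0034
[0.5781 0.2526 0.028 ] box x,y 0.0158 -0.0033
[0.5533 0.2949 0.004 ] box x,y -0.0022 0.0423
[0.5662 0.1458 0.048 ] box x,y -0.0124 -0.1071
[0.5854 0.1488 0.048 ] box x,y 0.0071 -0.1071
t 12.38 pos [0.5738 0.1651 0.0401] yaw 8.87 tilt 0.12 F [-0.2  0.   0.9] w 0.0381
  shift/0.02 (tool x,y,z): [-1.55 -0.05  0.45] turn z /2: 0.0006
```

>>> {"method": "play_rows", "body": {"moves": [[[-0.4,0,0,0,0,0],[-0.4,0,0,0,0,0],[-0.4,-0.05,0,0,0,0],[-0.35,0,0,0,0,0],[-0.15,0,0,0,0,0],[0,0,0.2,0,0,0],[0,0,0.2,0,0,0],[0,0,0,0,0,0]]]}}

```text
time_s: 13.05
tool_pos: [0.5818, 0.1262, 0.0354]
orientation: [2.044, 2.381, 0.007]
force: [0.1, -0.2, 0.6]
width: 0.0386
```

Run:
```python
from h import *
rep(tgt=(.5777,.1343,.031),yaw=BY);rotneed(BY)
```

```text
t 13.05 pos [0.5818 0.1262 0.0354] yaw 8.7 tilt 0.31 F [ 0.1 -0.2  0.6] w 0.0386
  shift/0.02 (tool x,y,z): [ 0.43 -0.14  0.22] turn z /2: -0.0009
  full turn /2: [ 0.0027 -0.0002 -0.0009]
```

>>> {"method": "play_rows", "body": {"moves": [[[0.25,-0.08,0,0,0,0],[0.15,-0.05,0.08,0,0,0],[0,0,0.1,0,0,0],[0,0,0,0,0,0],[0,0,0,0,0,0],[0,0,0,0,0,0],[0,0,0,0,0,0],[0,0,0,0,0,0]]]}}

```text
time_s: 13.72
tool_pos: [0.5766, 0.1369, 0.0307]
orientation: [2.041, 2.386, 0.006]
force: [-0.5, -0.7, 1.0]
width: 0.0385
```

>>> {"method": "play_rows", "body": {"moves": [[[0,0,0,0,0,0],[0,0,0,0,0,0],[0,0,0,0,0,0],[0,0,0,0,0,0],[0,0,0,0,0,0],[0,0,0,0,0,0],[0,0,0,0,0,0],[0,0,0,0,0,0]]], "hand": 255, "squeeze": 70}}

```text
time_s: 14.38
tool_pos: [0.5769, 0.1369, 0.031]
orientation: [2.042, 2.385, 0.007]
force: [-1.1, 0.3, 1.3]
width: 0.0184
```

>>> {"method": "play_rows", "body": {"moves": [[[0,0,-0.2,0,0,0],[0,0,-0.3,0,0,0],[0,0,-0.4,0,0,0],[0,0,-0.5,0,0,0],[0,0,-0.6,0,0,0],[0,0,-0.7,0,0,0],[0,0,-0.8,0,0,0],[0,0,-0.8,0,0,0]]]}}

```text
time_s: 15.05
tool_pos: [0.573, 0.1357, 0.1206]
orientation: [-2.041, -2.384, 0.005]
force: [0.1, -0.1, -1.5]
width: 0.0181
```

Run:
```python
from h import *
p=pt(CASE,CY,-.056,.08);print(p)
rep(tgt=(*p,.15),yaw=CY);rotneed(CY)
```

```text
[ 0.46811908 -0.17833283]
t 15.05 pos [0.573  0.1357 0.1206] yaw 8.87 tilt 0.24 F [ 0.1 -0.1 -1.5] w 0.0181
  shift/0.02 (tool x,y,z): [-16.24  -3.21  -1.47] turn z /2: 0.1411
  full turn /2: [-0.0021  0.      0.1411]
```

>>> {"method": "play_rows", "body": {"moves": [[[-0.5,-0.1,-0.3,0,0,0],[-0.8,-0.1,-0.4,0,0,0],[-0.95,-0.1,-0.4,0,0,0.036],[-0.95,-0.15,-0.2,0,0,0.036],[-0.95,-0.2,0,0,0,0.036],[-0.95,-0.2,0,0,0,0.036],[-0.95,-0.2,0,0,0,0],[-0.95,-0.2,0,0,0,0]]]}}

```text
time_s: 15.72
tool_pos: [0.5512, -0.0082, 0.157]
orientation: [2.371, 2.059, 0.01]
force: [0.5, 0.2, -0.9]
width: 0.0184
```

>>> {"method": "play_rows", "body": {"moves": [[[-0.95,-0.2,0,0,0,0],[-0.95,-0.2,0,0,0,0],[-0.95,-0.2,0,0,0,0],[-0.95,-0.2,0,0,0,0],[-0.95,-0.2,0,0,0,0],[-0.95,-0.2,0,0,0,0],[-0.8,-0.2,0,0,0,0],[-0.3,-0.1,0,0,0,0]]]}}

```text
time_s: 16.38
tool_pos: [0.4933, -0.1557, 0.1594]
orientation: [2.38, 2.045, 0.008]
force: [0.4, -0.4, -0.7]
width: 0.0185
```

Run:
```python
from h import *
p=pt(CASE,CY,-.056,.08)
rep(tgt=(*p,.15),yaw=CY);rotneed(CY)
```

```text
t 16.38 pos [ 0.4933 -0.1557  0.1594] yaw -8.67 tilt 0.34 F [ 0.4 -0.4 -0.7] w 0.0185
  shift/0.02 (tool x,y,z): [-1.28 -1.11  0.47] turn z /2: -0.012
  full turn /2: [ 0.0029 -0.0007 -0.012 ]
```

>>> {"method": "play_rows", "body": {"moves": [[[-0.4,-0.3,0,0.0029,0,-0.012],[-0.4,-0.4,0,0,0,0],[-0.4,-0.35,0,0,0,0],[-0.1,-0.1,0.1,0,0,0],[0,0,0.5,0,0,0],[0,0,0.5,0,0,0],[0,0,0.2,0,0,0],[0,0,0,0,0,0]]]}}

```text
time_s: 17.05
tool_pos: [0.4636, -0.1805, 0.1315]
orientation: [-2.362, -2.071, -0.004]
force: [-0.4, -0.3, -2.0]
width: 0.0184
```

Run:
```python
from h import *
p=pt(CASE,CY,-.056,.08)
rep(tgt=(*p,.036),yaw=CY);rotneed(CY)
```

```text
t 17.05 pos [ 0.4636 -0.1805  0.1315] yaw -7.51 tilt 0.15 F [-0.4 -0.3 -2. ] w 0.0184
  shift/0.02 (tool x,y,z): [0.13 0.21 4.77] turn z /2: -0.0018
  full turn /2: [ 0.0006 -0.0012 -0.0018]
```

>>> {"method": "play_rows", "body": {"moves": [[[0.1,0.15,0.3,0,0,0],[0,0,0.6,0,0,0],[0,0,0.6,0,0,0],[0,0,0.6,0,0,0],[0,0,0.6,0,0,0],[0,0,0.5,0,0,0],[0,0,0.4,0,0,0],[0,0,0.1,0,0,0]]]}}

```text
time_s: 17.72
tool_pos: [0.4713, -0.1737, 0.0514]
orientation: [-2.354, -2.079, -0.006]
force: [-0.1, 0.1, -0.8]
width: 0.0183
```

Run:
```python
from h import *
p=pt(CASE,CY,-.056,.08)
rep(tgt=(*p,.036),yaw=CY);rotneed(CY)
```

```text
t 17.72 pos [ 0.4713 -0.1737  0.0514] yaw -7.09 tilt 0.24 F [-0.1  0.1 -0.8] w 0.0183
  shift/0.02 (tool x,y,z): [-0.25 -0.13  0.77] turn z /2: 0.0018
  full turn /2: [ 0.0009 -0.0019  0.0018]
```

>>> {"method": "play_rows", "body": {"moves": [[[-0.15,-0.1,0.1,0,0,0],[0,0,0.2,0,0,0],[0,0,0.2,0,0,0],[0,0,0.15,0,0,0],[0,0,0.05,0,0,0],[0,0,0,0,0,0],[0,0,0,0,0,0],[0,0,0,0,0,0]]]}}

```text
time_s: 18.38
tool_pos: [0.4701, -0.1769, 0.037]
orientation: [2.354, 2.079, 0.008]
force: [0.3, -0.1, -1.0]
width: 0.0184
```

Run:
```python
from h import *
p=pt(CASE,CY,-.056,.08)
rep(tgt=(*p,.034),yaw=CY)
```

```text
t 18.38 pos [ 0.4701 -0.1769  0.037 ] yaw -7.09 tilt 0.3 F [ 0.3 -0.1 -1. ] w 0.0184
  shift/0.02 (tool x,y,z): [-0.08 -0.09  0.15] turn z /2: 0.0018
```

Lower 4 mm further, release, rise, then go back to the dust box.

>>> {"method": "play_rows", "body": {"moves": [[[0,0,0.1,0,0,0],[0,0,0.1,0,0,0],[0,0,0.05,0,0,0],[0,0,0,0,0,0],[0,0,0,0,0,0],[0,0,0,0,0,0],[0,0,0,0,0,0],[0,0,0,0,0,0]]]}}

```text
time_s: 19.05
tool_pos: [0.471, -0.1771, 0.033]
orientation: [2.353, 2.078, 0.01]
force: [-0.7, -0.6, 0.8]
width: 0.0184
```

>>> {"method": "play_rows", "body": {"moves": [[[0,0,0,0,0,0],[0,0,0,0,0,0],[0,0,0,0,0,0],[0,0,0,0,0,0],[0,0,0,0,0,0],[0,0,-0.2,0,0,0],[0,0,-0.4,0,0,0],[0,0,-0.5,0,0,0]]], "hand": 140}}

```text
time_s: 19.72
tool_pos: [0.4698, -0.1767, 0.0547]
orientation: [-2.354, -2.08, -0.008]
force: [-0.3, -0.2, -1.2]
width: 0.0386
```

>>> {"method": "play_rows", "body": {"moves": [[[0,0,-0.8,0,0,0],[0,0,-0.9,0,0,0],[0,0,-0.9,0,0,0],[0.2,0,-0.9,0,0,0],[0.5,0.1,-0.9,0,0,0],[0.6,0.2,-0.5,0,0,0],[0,0,0,0,0,0],[0,0,0,0,0,0]]]}}

```text
time_s: 20.38
tool_pos: [0.4798, -0.153, 0.1679]
orientation: [2.351, 2.072, 0.016]
force: [0.2, 0.0, -0.2]
width: 0.0386
```

Run:
```python
from h import *
BOX2=pt(BOX,BY,-.001,0)
rep(tgt=(*pt(BOX,BY,-.001,.0),.13),yaw=BY);rotneed(BY)
```

```text
t 20.38 pos [ 0.4798 -0.153   0.1679] yaw -7.21 tilt 0.74 F [ 0.2  0.  -0.2] w 0.0386
  shift/0.02 (tool x,y,z): [19.46  7.12  1.9 ] turn z /2: -0.1397
  full turn /2: [ 0.0065 -0.0002 -0.1397]
```

>>> {"method": "play_rows", "body": {"moves": [[[0.6,0.25,0,0.0016,0,-0.035],[0.9,0.3,0,0.0016,0,-0.035],[0.95,0.32,0,0.0016,0,-0.035],[0.95,0.34,0,0.0016,0,-0.035],[0.95,0.34,0,0,0,0],[0.95,0.34,0,0,0,0],[0.95,0.34,0,0,0,0],[0.95,0.34,0,0,0,0]]]}}

```text
time_s: 21.05
tool_pos: [0.5156, -0.0134, 0.164]
orientation: [-2.044, -2.382, 0.012]
force: [0.2, -0.0, -0.1]
width: 0.0386
```

>>> {"method": "play_rows", "body": {"moves": [[[0.95,0.34,0,0,0,0],[0.95,0.34,0,0,0,0],[0.95,0.34,0,0,0,0],[0.95,0.34,0,0,0,0],[0.95,0.34,0,0,0,0],[0.95,0.34,0,0,0,0],[0.95,0.34,0,0,0,0],[0.95,0.34,0,0,0,0]]]}}

```text
time_s: 21.72
tool_pos: [0.5439, 0.1437, 0.1558]
orientation: [-2.049, -2.371, 0.03]
force: [0.6, -0.1, -0.0]
width: 0.0385
```

>>> {"method": "play_rows", "body": {"moves": [[[0.95,0.34,0.1,0,0,0],[0.95,0.34,0.1,0,0,0],[0.95,0.34,0.1,0,0,0],[0.95,0.34,0.1,0,0,0],[0.5,0.2,0.1,0,0,0],[0.2,0,0.1,0,0,0],[0,0,0,0,0,0],[0,0,0,0,0,0]]]}}

```text
time_s: 22.38
tool_pos: [0.56, 0.2378, 0.1346]
orientation: [-2.046, -2.368, 0.047]
force: [-0.2, 0.5, -0.3]
width: 0.0387
```

Run:
```python
from h import *
rep(tgt=(*pt(BOX,BY,-.001,.02),.13),yaw=BY);rotneed(BY)
```

```text
t 22.38 pos [0.56   0.2378 0.1346] yaw 8.34 tilt 1.86 F [-0.2  0.5 -0.3] w 0.0387
  shift/0.02 (tool x,y,z): [1.76 0.17 0.23] turn z /2: -0.004
  full turn /2: [-0.0153  0.0055 -0.0039]
```

>>> {"method": "play_rows", "body": {"moves": [[[0.5,0.1,0,-0.015,0.005,-0.004],[0.6,0.05,0.1,0,0,0],[0.5,0,0.3,0,0,0],[0.2,0,0.6,0,0,0],[0,0,0.6,0,0,0],[0,0,0.6,0,0,0],[0,0,0.6,0,0,0],[0,0,0.5,0,0,0]]]}}

```text
time_s: 23.05
tool_pos: [0.5595, 0.2687, 0.0638]
orientation: [2.051, 2.374, -0.004]
force: [0.1, -0.1, 0.6]
width: 0.0387
```

>>> {"method": "play_rows", "body": {"moves": [[[0,0,0.5,0,0,0],[0,0,0.5,0,0,0],[0,0,0.3,0,0,0],[0,0,0.1,0,0,0],[0,0,0,0,0,0],[0,0,0,0,0,0],[0,0,0,0,0,0],[0,0,0,0,0,0]]]}}

```text
time_s: 23.72
tool_pos: [0.5579, 0.2657, 0.0282]
orientation: [2.055, 2.374, -0.015]
force: [0.2, 0.5, 0.1]
width: 0.038
```

Run:
```python
from h import *
rep(tgt=(*pt(BOX,BY,-.001,.02),.04),yaw=BY);rotneed(BY)
s,im=snap("wrist","w5")
for f in(find_in,tip_of):
  for r in f("block_1","wrist"): print(toworld(r["position"],"wrist",s).round(4),r["score"])
```

```text
t 23.72 pos [0.5579 0.2657 0.0282] yaw 8.25 tilt 0.55 F [0.2 0.5 0.1] w 0.038
  shift/0.02 (tool x,y,z): [ 0.37  0.06 -0.59] turn z /2: -0.0048
  full turn /2: [-0.003   0.0038 -0.0048]
[0.5424 0.357  0.0482] 0.63
[0.5421 0.3634 0.0253] 0.61
```

View pics/w5.png

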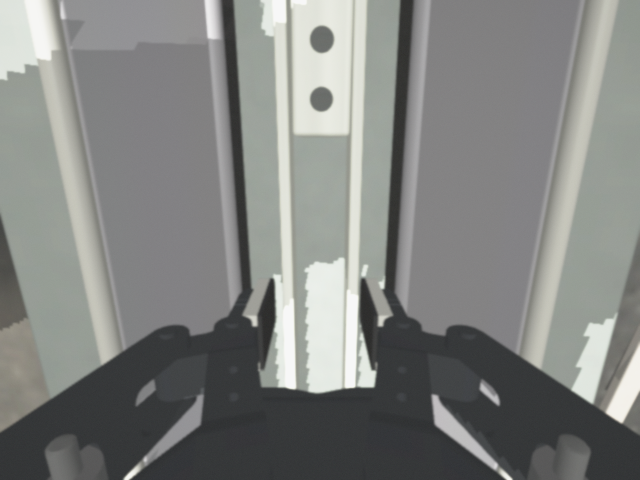

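Run:
```python
from h import *
s=read_state();an=np.radians(BY)
for px in [(321,134),(321,99),(321,39),(296,60),(350,60)]:
    t=ray(px,"wrist",.048,s)[:2]-BOX;print("box x,y",(t@[np.cos(an),np.sin(an)]).round(4),(t@[-np.sin(an),np.cos(an)]).round(4))
e=ray((321,134),"wrist",.048,s)[:2];c=e-.03*np.array([np.sin(an),-np.cos(an)])
print(c);rep(tgt=(*c,.033),yaw=BY)
```

```text
box x,y -0.0005 0.084
box x,y -0.0004 0.0953
box x,y -0.0003 0.1133
box x,y -0.0086 0.1073
box x,y 0.0091 0.1071
[0.54405823 0.36604815]
t 23.87 pos [0.558  0.2657 0.0282] yaw 8.25 tilt 0.54 F [0.1 1.2 0.8] w 0.0385
  shift/0.02 (tool x,y,z): [ 5.06  0.08 -0.24] turn z /2: -0.0048
```

>>> {"method": "play_rows", "body": {"moves": [[[0,0.05,-0.2,-0.003,0.0038,-0.0048],[0.5,0,-0.1,0,0,0],[0.8,0,0,0,0,0],[0.8,0,0,0,0,0],[0.8,0,0,0,0,0],[0.8,0,0,0,0,0],[0.6,0,0,0,0,0],[0.2,0,0,0,0,0]]]}}

```text
time_s: 24.53
tool_pos: [0.5448, 0.3654, 0.0382]
orientation: [2.044, 2.385, 0.012]
force: [-1.0, 0.5, 1.0]
width: 0.0383
```

Run:
```python
from h import *
rep(tgt=(.5441,.366,.031),yaw=BY);rotneed(BY)
```

```text
t 24.53 pos [0.5448 0.3654 0.0382] yaw 8.8 tilt 0.43 F [-1.   0.5  1. ] w 0.0383
  shift/0.02 (tool x,y,z): [ 0.04 -0.03  0.36] turn z /2: -0.0
  full turn /2: [ 0.003  -0.0023 -0.    ]
```

>>> {"method": "play_rows", "body": {"moves": [[[0,0,0.15,0.003,-0.002,0],[0,0,0.15,0,0,0],[0,0,0.05,0,0,0],[0,0,0,0,0,0],[0,0,0,0,0,0],[0,0,0,0,0,0],[0,0,0,0,0,0],[0,0,0,0,0,0]]]}}

```text
time_s: 25.2
tool_pos: [0.5446, 0.3644, 0.0297]
orientation: [-2.045, -2.384, 0.004]
force: [-0.3, 0.5, -0.5]
width: 0.0384
```

>>> {"method": "play_rows", "body": {"moves": [[[0,0,0,0,0,0],[0,0,0,0,0,0],[0,0,0,0,0,0],[0,0,0,0,0,0],[0,0,0,0,0,0],[0,0,0,0,0,0],[0,0,0,0,0,0],[0,0,0,0,0,0]]], "hand": 255, "squeeze": 80}}

```text
time_s: 25.87
tool_pos: [0.5452, 0.3635, 0.0301]
orientation: [2.047, 2.383, -0.003]
force: [-0.2, -0.1, -0.2]
width: 0.0183
```

>>> {"method": "play_rows", "body": {"moves": [[[0,0,-0.2,0,0,0],[0,0,-0.3,0,0,0],[0,0,-0.4,0,0,0],[0,0,-0.5,0,0,0],[0,0,-0.6,0,0,0],[0,0,-0.7,0,0,0],[0,0,-0.8,0,0,0],[0,0,-0.8,0,0,0]]]}}

```text
time_s: 26.53
tool_pos: [0.5427, 0.3621, 0.1197]
orientation: [-2.045, -2.382, 0.016]
force: [-0.2, -0.6, -2.1]
width: 0.0184
```

Run:
```python
from h import *
p=pt(CASE,CY,-.056,-.03);print(p)
rep(tgt=(*p,.15),yaw=CY);rotneed(CY)
s,im=snap("wrist")
for cam in ("wrist",):
  for r in find_in("block_1",cam): print(toworld(r["position"],cam,s).round(4),r["score"])
```

```text
[ 0.45414197 -0.28744122]
t 26.53 pos [0.5427 0.3621 0.1197] yaw 8.72 tilt 0.59 F [-0.2 -0.6 -2.1] w 0.0184
  shift/0.02 (tool x,y,z): [-32.78  -0.26  -1.52] turn z /2: 0.1398
  full turn /2: [-0.0041  0.0031  0.1398]
[0.54   0.3706 0.136 ] 0.9
```

>>> {"method": "play_rows", "body": {"moves": [[[-0.5,0,-0.3,0,0,0.018],[-0.8,0,-0.4,0,0,0.026],[-0.95,0,-0.4,0,0,0.033],[-0.95,0,-0.2,0,0,0.033],[-0.95,0,0,0,0,0.033],[-0.95,0,0,0,0,0],[-0.95,0,0,0,0,0],[-0.95,0,0,0,0,0]]]}}

```text
time_s: 27.3
tool_pos: [0.5365, 0.2125, 0.1495]
orientation: [-2.402, -2.022, 0.011]
force: [-0.7, 0.2, -0.4]
width: 0.0181
```

>>> {"method": "play_rows", "body": {"moves": [[[-0.95,0,0,0,0,0],[-0.95,0,0,0,0,0],[-0.95,0,0,0,0,0],[-0.95,0,0,0,0,0],[-0.95,0,0,0,0,0],[-0.95,0,0,0,0,0],[-0.95,0,0,0,0,0],[-0.95,0,0,0,0,0]]]}}

```text
time_s: 27.97
tool_pos: [0.5015, 0.0393, 0.1496]
orientation: [-2.444, -1.969, 0.022]
force: [-0.1, -0.2, -1.8]
width: 0.0182
```

>>> {"method": "play_rows", "body": {"moves": [[[-0.95,0,0,0,0,0],[-0.95,0,0,0,0,0],[-0.95,0,0,0,0,0],[-0.95,0,0,0,0,0],[-0.95,0,0,0,0,0],[-0.95,0,0,0,0,0],[-0.95,0,0,0,0,0],[-0.95,0,0,0,0,0]]]}}

```text
time_s: 28.63
tool_pos: [0.4547, -0.1285, 0.1504]
orientation: [-2.483, -1.913, 0.026]
force: [1.0, -0.1, -1.2]
width: 0.0183
```

Run:
```python
from h import *
p=pt(CASE,CY,-.056,-.03)
rep(tgt=(*p,.15),yaw=CY);rotneed(CY)
```

```text
t 28.63 pos [ 0.4547 -0.1285  0.1504] yaw -14.76 tilt 1.02 F [ 1.  -0.1 -1.2] w 0.0183
  shift/0.02 (tool x,y,z): [-7.89  0.98  0.02] turn z /2: -0.0651
  full turn /2: [-0.008   0.0039 -0.0651]
```

>>> {"method": "play_rows", "body": {"moves": [[[-0.9,0.1,0,-0.004,0.002,-0.032],[-0.95,0.15,0,-0.004,0.002,-0.032],[-0.95,0.15,0,0,0,0],[-0.95,0.15,0,0,0,0],[-0.95,0.15,0,0,0,0],[-0.95,0.15,0,0,0,0],[-0.95,0.15,0,0,0,0],[-0.6,0.1,0,0,0,0]]]}}

```text
time_s: 29.3
tool_pos: [0.4369, -0.2917, 0.1502]
orientation: [-2.396, -2.025, -0.001]
force: [-0.7, 1.1, -1.2]
width: 0.0182
```

>>> {"method": "play_rows", "body": {"moves": [[[-0.3,0,0,0,0,0],[-0.1,0,0.1,0,0,0],[0,0,0.4,0,0,0],[0,0,0.4,0,0,0],[0,0,0.3,0,0,0],[0,0,0.1,0,0,0],[0,0,0,0,0,0],[0,0,0,0,0,0]]]}}

```text
time_s: 29.97
tool_pos: [0.4296, -0.301, 0.1198]
orientation: [-2.407, -2.004, -0.0]
force: [-0.3, 0.5, -1.5]
width: 0.0182
```

Run:
```python
from h import *
p=pt(CASE,CY,-.056,-.03)
rep(tgt=(*p,.036),yaw=CY);rotneed(CY)
s,im=snap("wrist","w6")
for r in find_in("block_1","wrist"): print(toworld(r["position"],"wrist",s).round(4),r["score"])
```

```text
t 29.97 pos [ 0.4296 -0.301   0.1198] yaw -10.44 tilt 0.52 F [-0.3  0.5 -1.5] w 0.0182
  shift/0.02 (tool x,y,z): [0.83 1.13 4.19] turn z /2: -0.0274
  full turn /2: [-0.0034 -0.0031 -0.0274]
[ 0.4257 -0.2914  0.1379] 0.9
[ 0.4698 -0.1839  0.0464] 0.66
```

View pics/w6.png

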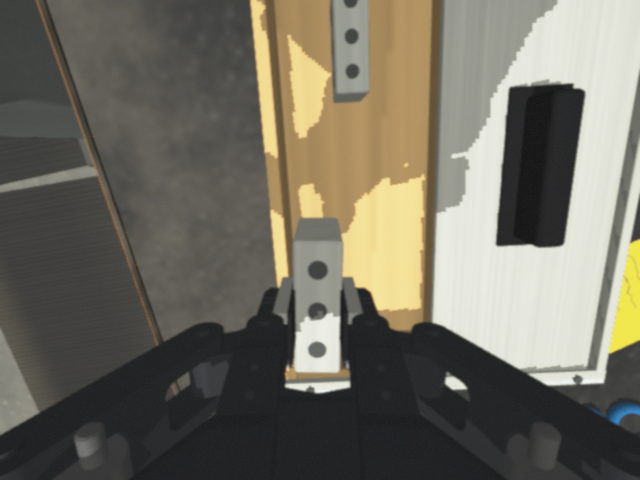

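>>> {"method": "play_rows", "body": {"moves": [[[0.3,0.4,0,-0.003,-0.003,-0.027],[0.3,0.4,0,0,0,0],[0.2,0.25,0,0,0,0],[0,0.05,0.1,0,0,0],[0,0,0.3,0,0,0],[0,0,0.3,0,0,0],[0,0,0.1,0,0,0],[0,0,0,0,0,0]]]}}

```text
time_s: 30.73
tool_pos: [0.4564, -0.2881, 0.1037]
orientation: [2.361, 2.07, 0.001]
force: [0.1, -0.3, -2.2]
width: 0.0183
```

Run:
```python
from h import *
p=pt(CASE,CY,-.056,-.03)
rep(tgt=(*p,.034),yaw=CY);rotneed(CY)
```

```text
t 30.73 pos [ 0.4564 -0.2881  0.1037] yaw -7.5 tilt 0.11 F [ 0.1 -0.3 -2.2] w 0.0183
  shift/0.02 (tool x,y,z): [ 0.02 -0.12  3.48] turn z /2: -0.0017
  full turn /2: [ 0.0009  0.0004 -0.0017]
```

>>> {"method": "play_rows", "body": {"moves": [[[0,-0.1,0.3,0,0,0],[0,0,0.5,0,0,0],[0,0,0.5,0,0,0],[0,0,0.5,0,0,0],[0,0,0.5,0,0,0],[0,0,0.3,0,0,0],[0,0,0.2,0,0,0],[0,0,0.1,0,0,0]]]}}

```text
time_s: 31.4
tool_pos: [0.4521, -0.2884, 0.0382]
orientation: [-2.364, -2.068, 0.002]
force: [0.6, 0.6, -1.4]
width: 0.0182
```

Run:
```python
from h import *
p=pt(CASE,CY,-.056,-.03)
rep(tgt=(*p,.033),yaw=CY)
```

```text
t 31.4 pos [ 0.4521 -0.2884  0.0382] yaw -7.65 tilt 0.07 F [ 0.6  0.6 -1.4] w 0.0182
  shift/0.02 (tool x,y,z): [0.06 0.09 0.26] turn z /2: -0.0031
```

>>> {"method": "play_rows", "body": {"moves": [[[0,0,0.15,0,0,0],[0,0,0.1,0,0,0],[0,0,0.08,0,0,0],[0,0,0,0,0,0],[0,0,0,0,0,0],[0,0,0,0,0,0],[0,0,0,0,0,0],[0,0,0,0,0,0]]]}}

```text
time_s: 32.07
tool_pos: [0.4537, -0.2891, 0.0337]
orientation: [2.363, 2.067, 0.001]
force: [0.1, -0.3, -1.9]
width: 0.0181
```

>>> {"method": "play_rows", "body": {"moves": [[[0,0,0,0,0,0],[0,0,0,0,0,0],[0,0,0,0,0,0],[0,0,0,0,0,0],[0,0,0,0,0,0],[0,0,-0.2,0,0,0],[0,0,-0.4,0,0,0],[0,0,-0.5,0,0,0]]], "hand": 140}}

```text
time_s: 32.73
tool_pos: [0.4531, -0.2887, 0.0558]
orientation: [2.364, 2.068, -0.0]
force: [-0.8, 0.2, 1.0]
width: 0.0385
```

>>> {"method": "play_rows", "body": {"moves": [[[0,0,-0.8,0,0,0],[0,0,-0.9,0,0,0],[0,0,-0.9,0,0,0],[0.2,0,-0.9,0,0,0],[0.5,0.1,-0.9,0,0,0],[0.6,0.2,-0.5,0,0,0],[0.6,0.2,0,0,0,0],[0.6,0.2,0,0,0,0]]]}}

```text
time_s: 33.4
tool_pos: [0.4736, -0.2447, 0.1704]
orientation: [2.365, 2.052, 0.004]
force: [0.5, -0.2, 0.2]
width: 0.0383
```

Run:
```python
from h import *
rep(tgt=(*pt(BOX,BY,-.001,-.12),.13),yaw=BY);rotneed(BY)
```

```text
t 33.4 pos [ 0.4736 -0.2447  0.1704] yaw -8.11 tilt 0.64 F [ 0.5 -0.2  0.2] w 0.0383
  shift/0.02 (tool x,y,z): [17.94  8.13  2.02] turn z /2: -0.1476
  full turn /2: [ 0.0046  0.0032 -0.1476]
```

>>> {"method": "play_rows", "body": {"moves": [[[0.7,0.3,0,0.001,0,-0.037],[0.9,0.35,0,0.001,0,-0.037],[0.9,0.4,0,0.001,0,-0.037],[0.9,0.42,0,0.001,0,-0.037],[0.9,0.42,0,0,0,0],[0.9,0.42,0,0,0,0],[0.9,0.42,0,0,0,0],[0.9,0.42,0,0,0,0]]]}}

```text
time_s: 34.07
tool_pos: [0.5289, -0.0988, 0.1819]
orientation: [2.022, 2.381, -0.001]
force: [-0.2, -0.3, -0.5]
width: 0.0384
```

>>> {"method": "play_rows", "body": {"moves": [[[0.9,0.42,0,0,0,0],[0.9,0.42,0,0,0,0],[0.9,0.42,0,0,0,0],[0.9,0.42,0,0,0,0],[0.9,0.42,0,0,0,0],[0.9,0.42,0,0,0,0],[0.9,0.42,0,0,0,0],[0.9,0.42,0,0,0,0]]]}}

```text
time_s: 34.73
tool_pos: [0.5742, 0.0606, 0.1918]
orientation: [2.02, 2.371, 0.008]
force: [0.9, -0.3, -0.0]
width: 0.0388
```

>>> {"method": "play_rows", "body": {"moves": [[[0.9,0.42,0.1,0,0,0],[0.7,0.4,0.1,0,0,0],[0.5,0.4,0.1,0,0,0],[0.2,0.1,0.1,0,0,0],[0,0,0.1,0,0,0],[0,0,0.1,0,0,0],[0,0,0,0,0,0],[0,0,0,0,0,0]]]}}

```text
time_s: 35.4
tool_pos: [0.5948, 0.115, 0.185]
orientation: [2.014, 2.371, 0.014]
force: [-0.3, -0.2, -0.6]
width: 0.0384
```

Run:
```python
from h import *
rep(tgt=(*pt(BOX,BY,-.001,-.12),.12),yaw=BY);rotneed(BY)
```

```text
t 35.4 pos [0.5948 0.115  0.185 ] yaw 9.31 tilt 1.84 F [-0.3 -0.2 -0.6] w 0.0384
  shift/0.02 (tool x,y,z): [ 1.09 -0.61  3.25] turn z /2: 0.0045
  full turn /2: [0.0134 0.0089 0.0044]
```

>>> {"method": "play_rows", "body": {"moves": [[[0.4,-0.2,0,0.013,0.009,0.004],[0.4,-0.25,0,0,0,0],[0.3,-0.15,0.3,0,0,0],[0,0,0.6,0,0,0],[0,0,0.6,0,0,0],[0,0,0.6,0,0,0],[0,0,0.5,0,0,0],[0,0,0.2,0,0,0]]]}}

```text
time_s: 36.07
tool_pos: [0.5782, 0.1322, 0.1275]
orientation: [2.045, 2.376, 0.006]
force: [-0.6, 0.8, -0.6]
width: 0.0385
```

Run:
```python
from h import *
rep(tgt=(*pt(BOX,BY,-.001,-.12),.04),yaw=BY);rotneed(BY)
```

```text
t 36.07 pos [0.5782 0.1322 0.1275] yaw 8.56 tilt 0.43 F [-0.6  0.8 -0.6] w 0.0385
  shift/0.02 (tool x,y,z): [0.12 0.08 4.38] turn z /2: -0.0021
  full turn /2: [ 0.0035  0.0013 -0.0021]
```

>>> {"method": "play_rows", "body": {"moves": [[[0.1,0.05,0.4,0,0,0],[0,0,0.6,0,0,0],[0,0,0.6,0,0,0],[0,0,0.6,0,0,0],[0,0,0.6,0,0,0],[0,0,0.5,0,0,0],[0,0,0.4,0,0,0],[0,0,0.2,0,0,0]]]}}

```text
time_s: 36.73
tool_pos: [0.5807, 0.1359, 0.0458]
orientation: [2.042, 2.374, 0.012]
force: [0.1, 0.2, 0.9]
width: 0.0389
```

Run:
```python
from h import *
rep(tgt=(*pt(BOX,BY,-.001,.01),.04),yaw=BY);rotneed(BY)
s,im=snap("wrist","w7")
for r in find_in("block_1","wrist"): print(toworld(r["position"],"wrist",s).round(4),r["score"])
```

```text
t 36.73 pos [0.5807 0.1359 0.0458] yaw 8.61 tilt 0.74 F [0.1 0.2 0.9] w 0.0389
  shift/0.02 (tool x,y,z): [ 6.45 -0.07  0.29] turn z /2: -0.0016
  full turn /2: [ 0.0063  0.0014 -0.0016]
[0.5684 0.1923 0.0706] 0.67
```

View pics/w7.png

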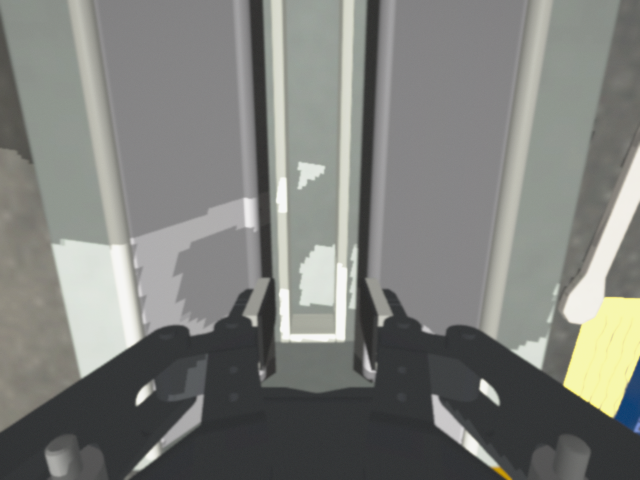

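Run:
```python
from h import *
s=read_state();an=np.radians(BY)
for px,z in [((312,338),.028),((312,313),.004),((312,338),.048),((312,343),.028),((312,0),.004),((290,325),.004),((335,325),.004)]:
    t=ray(px,"wrist",z,s)[:2]-BOX;print(px,z,"box x,y",(t@[np.cos(an),np.sin(an)]).round(4),(t@[-np.sin(an),np.cos(an)]).round(4))
```

```text
(312, 338) 0.028 box x,y -0.0029 -0.1526
(312, 313) 0.004 box x,y -0.0029 -0.1506
(312, 338) 0.048 box x,y -0.0027 -0.1398
(312, 343) 0.028 box x,y -0.0029 -0.1556
(312, 0) 0.004 box x,y -0.0017 0.0142
(290, 325) 0.004 box x,y -0.0165 -0.1587
(335, 325) 0.004 box x,y 0.0111 -0.1589
```

>>> {"method": "play_rows", "body": {"moves": [[[0.5,0,0,0.006,0.001,-0.002],[0.8,0,0,0,0,0],[0.9,0,0,0,0,0],[0.9,0,0,0,0,0],[0.9,0,0,0,0,0],[0.9,0,0,0,0,0],[0.8,0,0,0,0,0],[0.4,0,0,0,0,0]]]}}

```text
time_s: 37.5
tool_pos: [0.565, 0.2637, 0.0523]
orientation: [2.048, 2.38, 0.007]
force: [-0.6, -0.1, -0.3]
width: 0.0384
```

Run:
```python
from h import *
rep(tgt=(*pt(BOX,BY,-.001,.01),.04),yaw=BY);rotneed(BY)
s,im=snap("wrist","w8")
for r in find_in("block_1","wrist"): print(toworld(r["position"],"wrist",s).round(4),r["score"])
```

```text
t 37.5 pos [0.565  0.2637 0.0523] yaw 8.58 tilt 0.28 F [-0.6 -0.1 -0.3] w 0.0384
  shift/0.02 (tool x,y,z): [ 0.02 -0.28  0.62] turn z /2: -0.0019
  full turn /2: [ 0.0024 -0.0006 -0.0019]
```

View pics/w8.png

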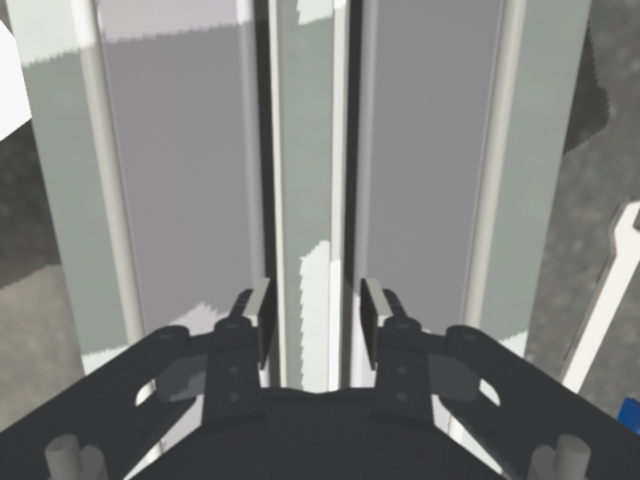

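Dust box seen empty along the whole channel (w7: channel end stop at px 312,338; w8: bare floor). Now I go to close the cover.

>>> {"method": "play_rows", "body": {"moves": [[[0,0,-0.4,0,0,0],[0,0,-0.8,0,0,0],[0,0,-0.9,0,0,0],[0,0,-0.9,0,0,0],[0,0,-0.9,0,0,0],[-0.5,0,-0.9,0,0,0.036],[-0.8,0,-0.9,0,0,0.036],[-0.9,0,-0.5,0,0,0.036]]]}}

```text
time_s: 38.27
tool_pos: [0.5672, 0.2104, 0.1824]
orientation: [2.303, 2.134, -0.005]
force: [-0.1, -0.8, 0.9]
width: 0.0386
```

Run:
```python
from h import *
rep(tgt=(*pt(CASE,CY,.044,.0),.18),yaw=CY);rotneed(CY)
```

```text
t 38.27 pos [0.5672 0.2104 0.1824] yaw -4.37 tilt 0.23 F [-0.1 -0.8  0.9] w 0.0386
  shift/0.02 (tool x,y,z): [-23.91   2.55   0.12] turn z /2: 0.0255
  full turn /2: [-0.0004  0.0019  0.0255]
```

>>> {"method": "play_rows", "body": {"moves": [[[-0.9,0.1,0,0,0,0.01],[-0.9,0.1,0,0,0,0],[-0.9,0.1,0,0,0,0],[-0.9,0.1,0,0,0,0],[-0.9,0.1,0,0,0,0],[-0.9,0.1,0,0,0,0],[-0.9,0.1,0,0,0,0],[-0.9,0.1,0,0,0,0]]]}}

```text
time_s: 38.93
tool_pos: [0.5693, 0.0437, 0.187]
orientation: [2.332, 2.095, -0.001]
force: [0.7, 0.7, -0.6]
width: 0.0388
```

>>> {"method": "play_rows", "body": {"moves": [[[-0.9,0.1,0,0,0,0],[-0.9,0.1,0,0,0,0],[-0.9,0.1,0,0,0,0],[-0.9,0.1,0,0,0,0],[-0.9,0.1,0,0,0,0],[-0.9,0.1,0,0,0,0],[-0.9,0.1,0,0,0,0],[-0.9,0.1,0,0,0,0]]]}}

```text
time_s: 39.6
tool_pos: [0.562, -0.1247, 0.1851]
orientation: [2.339, 2.09, -0.013]
force: [-0.2, -0.6, 0.4]
width: 0.0381
```

>>> {"method": "play_rows", "body": {"moves": [[[-0.9,0.1,0,0,0,0],[-0.9,0.1,0,0,0,0],[-0.9,0.1,0,0,0,0],[-0.9,0.1,0,0,0,0],[-0.9,0.1,0,0,0,0],[-0.4,0,0,0,0,0],[-0.2,0,0,0,0,0],[0,0,0,0,0,0]]]}}

```text
time_s: 40.27
tool_pos: [0.5486, -0.2501, 0.1832]
orientation: [2.354, 2.078, -0.026]
force: [-0.8, -0.2, -0.5]
width: 0.0385
```

Run:
```python
from h import *
s,im=snap("wrist","w9")
rep(s,tgt=(*pt(CASE,CY,.044,.0),.12),yaw=CY);rotneed(CY,s)
for n in("cover_grip","block_1"):
  for r in tip_of(n,"wrist"): print(n,toworld(r["position"],"wrist",s).round(4),r["score"])
```

```text
t 40.27 pos [ 0.5486 -0.2501  0.1832] yaw -7.15 tilt 0.95 F [-0.8 -0.2 -0.5] w 0.0385
  shift/0.02 (tool x,y,z): [-0.95  0.55  3.16] turn z /2: 0.0013
  full turn /2: [-0.0049  0.0067  0.0014]
cover_grip [ 0.5604 -0.2706  0.0746] 0.6
block_1 [ 0.4532 -0.2883  0.0275] 0.85
block_1 [ 0.4698 -0.1766  0.0253] 0.68
```

View pics/w9.png

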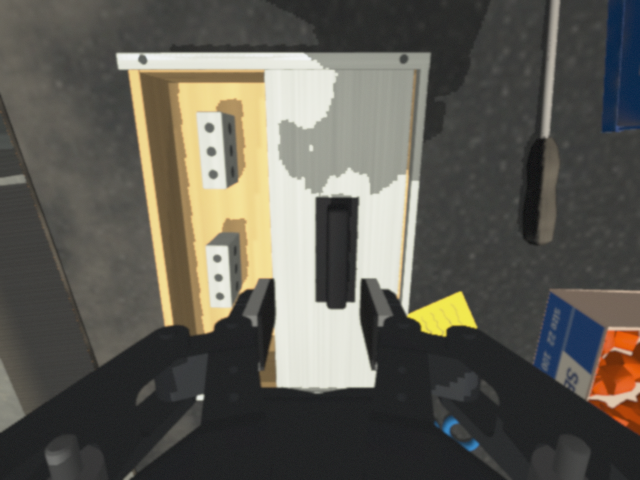

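>>> {"method": "play_rows", "body": {"moves": [[[-0.4,0.25,0,-0.005,0.007,0.001],[-0.4,0.25,0,0,0,0],[-0.2,0.1,0.2,0,0,0],[0,0,0.5,0,0,0],[0,0,0.6,0,0,0],[0,0,0.6,0,0,0],[0,0,0.5,0,0,0],[0,0,0.2,0,0,0]]]}}

```text
time_s: 41.08
tool_pos: [0.5627, -0.2657, 0.1263]
orientation: [-2.345, -2.089, -0.009]
force: [-0.2, 1.2, -0.8]
width: 0.0382
```

Run:
```python
from h import *
rep(tgt=(.5595,-.2705,.068),yaw=CY);rotneed(CY)
```

```text
t 41.08 pos [ 0.5627 -0.2657  0.1263] yaw -6.63 tilt 0.34 F [-0.2  1.2 -0.8] w 0.0382
  shift/0.02 (tool x,y,z): [-0.26 -0.13  2.91] turn z /2: 0.0058
  full turn /2: [ 0.0016 -0.0026  0.0058]
```

>>> {"method": "play_rows", "body": {"moves": [[[-0.2,-0.1,0.2,0.0016,-0.0026,0.006],[0,0,0.4,0,0,0],[0,0,0.5,0,0,0],[0,0,0.5,0,0,0],[0,0,0.4,0,0,0],[0,0,0.2,0,0,0],[0,0,0.1,0,0,0],[0,0,0,0,0,0]]]}}

```text
time_s: 41.75
tool_pos: [0.5588, -0.2685, 0.0727]
orientation: [-2.356, -2.072, 0.004]
force: [0.0, 0.4, -0.4]
width: 0.0383
```

Run:
```python
from h import *
rep(tgt=(.5595,-.2705,.068),yaw=CY);rotneed(CY)
```

```text
t 41.75 pos [ 0.5588 -0.2685  0.0727] yaw -7.34 tilt 0.25 F [ 0.   0.4 -0.4] w 0.0383
  shift/0.02 (tool x,y,z): [-0.1   0.05  0.23] turn z /2: -0.0003
  full turn /2: [-0.0021 -0.0002 -0.0003]
```

>>> {"method": "play_rows", "body": {"moves": [[[0,0,0.1,0,0,0],[0,0,0,0,0,0],[0,0,0,0,0,0],[0,0,0,0,0,0],[0,0,0,0,0,0],[0,0,0,0,0,0],[0,0,0,0,0,0],[0,0,0,0,0,0]]], "hand": 255, "squeeze": 50}}

```text
time_s: 42.42
tool_pos: [0.5592, -0.2686, 0.071]
orientation: [-2.357, -2.074, 0.003]
force: [1.9, -0.4, -2.8]
width: 0.0148
```

>>> {"method": "play_rows", "body": {"moves": [[[0,-0.3,0,0,0,0],[0,-0.6,0,0,0,0],[0,-0.6,0,0,0,0],[0,-0.6,0,0,0,0],[0,-0.6,0,0,0,0],[0,-0.6,0,0,0,0],[0,-0.6,0,0,0,0],[0,-0.3,0,0,0,0]]]}}

```text
time_s: 43.08
tool_pos: [0.4725, -0.2577, 0.071]
orientation: [2.357, 2.075, -0.001]
force: [2.1, -1.5, -5.1]
width: 0.0145
```

Run:
```python
from h import *
rep();rotneed(CY)
```

```text
t 43.08 pos [ 0.4725 -0.2577  0.071 ] yaw -7.3 tilt 0.07 F [ 2.1 -1.5 -5.1] w 0.0145
  full turn /2: [0.0003 0.0005 0.    ]
```

Travelled 87 mm; I push on gently until it stops.

>>> {"method": "play_rows", "body": {"moves": [[[0,-0.2,0,0,0,0],[0,-0.2,0,0,0,0],[0,-0.2,0,0,0,0],[0,-0.2,0,0,0,0],[0,-0.15,0,0,0,0],[0,-0.1,0,0,0,0],[0,-0.1,0,0,0,0],[0,-0.1,0,0,0,0]]]}}

```text
time_s: 43.75
tool_pos: [0.4611, -0.2563, 0.0711]
orientation: [2.333, 2.063, 0.02]
force: [11.4, -3.6, -13.5]
width: 0.0147
```

Run:
```python
from h import *
rep();rotneed(CY)
```

```text
t 43.75 pos [ 0.4611 -0.2563  0.0711] yaw -7.02 tilt 1.72 F [ 11.4  -3.6 -13.5] w 0.0147
  full turn /2: [0.0144 0.0042 0.0024]
```

>>> {"method": "play_rows", "body": {"moves": [[[0,-0.2,0,0.014,0.004,0],[0,-0.2,0,0,0,0],[0,-0.25,0,0,0,0],[0,-0.25,0,0,0,0],[0,-0.25,0,0,0,0],[0,-0.25,0,0,0,0],[0,-0.25,0,0,0,0],[0,-0.25,0,0,0,0]]]}}

```text
time_s: 44.42
tool_pos: [0.4613, -0.2563, 0.0714]
orientation: [2.294, 2.053, 0.048]
force: [26.6, -8.6, -26.7]
width: 0.0145
```

Run:
```python
from h import *
rep();rotneed(CY)
```

```text
t 44.42 pos [ 0.4613 -0.2563  0.0714] yaw -6.31 tilt 3.99 F [ 26.6  -8.6 -26.7] w 0.0145
  full turn /2: [0.0337 0.0089 0.0083]
```

Hard stop at 27 N with no further motion, so it is shut. I release, rise and check.

>>> {"method": "play_rows", "body": {"moves": [[[0,0,0,0,0,0],[0,0,0,0,0,0],[0,0,0,0,0,0],[0,0,-0.2,0,0,0],[0,0,-0.5,0,0,0],[0,0,-0.8,0,0,0],[0,0,-0.9,0,0,0],[0,0,-0.9,0.02,0.005,0]]], "hand": 140}}

```text
time_s: 45.08
tool_pos: [0.4553, -0.2539, 0.14]
orientation: [2.324, 2.079, 0.016]
force: [-0.5, -0.3, -0.7]
width: 0.0387
```

>>> {"method": "play_rows", "body": {"moves": [[[-0.5,0.3,-0.9,0.014,0.004,0.008],[-0.5,0.3,-0.9,0,0,0],[-0.5,0.3,-0.8,0,0,0],[-0.5,0.3,-0.8,0,0,0],[-0.3,0,-0.4,0,0,0],[0,0,0,0,0,0],[0,0,0,0,0,0],[0,0,0,0,0,0]]]}}

```text
time_s: 45.75
tool_pos: [0.4729, -0.3049, 0.2312]
orientation: [2.359, 2.072, 0.0]
force: [0.2, 0.1, 1.0]
width: 0.0385
```

Run:
```python
from h import *
s,im=snap("wrist","w10");rep(s)
for r in tip_of("cover_grip","wrist"): 
    w=toworld(r["position"],"wrist",s);t=w[:2]-CASE;a=np.radians(CY);print(w.round(4),r["score"],"case x",t@[np.cos(a),np.sin(a)])
for n in("tape_measure","screwdriver"):
  for r in tip_of(n,"wrist")[:1]: print(n,toworld(r["position"],"wrist",s).round(4),r["score"])
```

```text
t 45.75 pos [ 0.4729 -0.3049  0.2312] yaw -7.41 tilt 0.11 F [0.2 0.1 1. ] w 0.0385
[ 0.4588 -0.2588  0.0731] 0.56 case x -0.054977010952889135
```

View pics/w10.png

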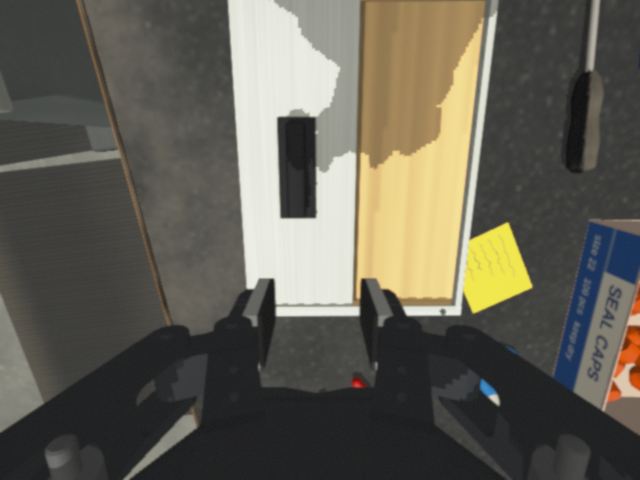

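```bash
python3 -c "
from station import *
print(hand_in())"
```

```text
the job is handed in; nothing more can be done
None
```

I opened the cover, moved the two setup blocks I found in the dust box into the case's compartment, and slid the cover shut over them. The job was handed in at about 46 s.

**Blocks:** Feeling in through the flaps, I found two blocks, at about −120 mm and +114 mm along the channel. After lifting both out, I pushed the flaps open again at two places. The wrist pictures showed the channel bare from end stop to end stop, so I took it that only two existed. One low-score detection (0.67) reported a block at z = 0.07 m; the picture showed no block there, so I treated it as false. I did not look at the floor beside the rails.

**Compartment:** Just before closing, the wrist picture showed both blocks standing upright in it.

**Cover:**
- **Opening:** it travelled only about 94 mm before a hard stop at 23 N. I put the shortfall down to it starting a few millimetres off fully shut. The gap left free was about 96 mm, against the 93 mm you gave.
- **Closing:** it travelled about 99 mm to a hard stop at 27 N. The grip bar was then seen at −55 mm, about 1 mm from where I expected it fully shut.

**Bystanders:** I never approached the tape measure, screwdriver or spanner. In the last picture the networks found neither the tape measure nor the screwdriver, though the screwdriver shows in it. So none of the three positions was measured again at the end.

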